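# Sweep specimen pucks through the gate into the slot

### The arm

A 6-joint arm with a two-finger parallel gripper is mounted at the origin on a cart in front of the work surface, level with it; the furniture and walls round the work are solid. World frame = base frame: x ahead of the robot, y to its left, z up, the work surface at z = 0. Lengths are in m, angles in rad, forces in N, time in s.
With the tool pointing down it reaches from about 0.35 to 0.85 m from the base axis. Payload 8.1 kg.
Tool frame: the origin (TCP) lies midway between the tips of the shut fingers; the grasp point (between the pads) lies 19 mm behind it; z points along the fingers, y is the line along which they close (so a half turn about z gives the same grasp; the last joint's range is limited). The gripper opens to 93 mm and grips with 3 to 60 N. Pads are 15 mm wide; open, the fingers measure 128 mm over their backs; the gripper's body (75 mm by 188 mm) begins 65 mm behind the grasp point.
Start: joints at [-1.432, 0.13, 1.488, -0, 1.523, -0.085], TCP at [0.133, -0.585, 0.219] pointing down, gripper open.
Joint ranges: [-2.96, 2.96], [-0.89, 2.26], [0.02, 2.5], [-1.34, 4.48], [0, 2.73], [-2.66, 2.66]. Speed limits (rad/s): [2.39, 2.39, 2.79, 3.14, 3.14, 3.14].

### API

Orientations are given as a rotation vector (axis times angle).
In Python, from plant import robot, cams gives the robot as it stands. The module is installed in compiled form; this text tells all that it offers.
- The arm moves only by the tool play_rows, never from a script. Its arguments are lists of equal length, an entry for each row: "slide": the shift along the tool's x, y, z scaled (see below), a list of three; "twist": the turn, a rotation vector about the tool's x, y, z scaled (see below), a list of three. A call has exactly 8 rows; each row shifts and turns the commanded pose from where the row before left it, along the tool's axes as they then stand; what a row does not reach is not made up. The controller multiplies each number of a shift by 25 cm and each number of a turn by 60 degrees. A row lasts 1/10 s, in which the tool goes at most 50 mm and 8.59 degrees, less where a joint would pass 70% of its speed; a pose out of reach is approached as far as the arm can. A call with a number of a shift or a turn outside -1 to 1 is refused whole. A call with a gripper value outside its range is refused whole. "fingers" is the closure, from -1 (fully open) to 1 (shut), set as the call begins (left out, the last holds). The fingers move at their own pace and stop on an object; "force" is the grip in N (left out, the last holds). Time passes only in rows, so rows that do not move let the fingers close, or fill a call up. It gives the time, the measured TCP pose, the force, the opening and the grip force at its end, in the units of the state.
- robot.read_state(): the state, without advancing time (a new reading comes with each control period).
- cams.read_camera(name): name is "scene" or "top" or "wrist"; returns (picture, depth): 480x640x3 uint8, red, green, blue; 480x640 float32, m along the optical axis (not along the pixel's ray), 0 where there is no reading.
- cams.get_calibration(name): a dict with "fx", "fy", "cx", "cy" (pixels), "world_from_camera" (4x4, takes a point from camera to world coordinates). Camera axes: x right, y down, z forward; pixel columns grow to the right and rows downward; lengths in m; the calibration is good to about 2 mm. The wrist camera is an equidistant fisheye: a pixel r from the principal point sees the ray r / f radians off the axis. A picture is of the moment at which its call begins: read the wrist's pose just before it. get_calibration takes no time and is no camera call; for the wrist camera it gives the pose at the moment of the call.
- robot.close_job(): hands the job in; it is judged then, once.
The state is a dict: "t": time; "q": joint angles; "dq": joint speeds; "joint_torque": joint torques, N m; "tool_pos": TCP position; "orientation": TCP orientation; "force": force on the tool from outside, world axes, zero at the start; "wrist_torque": the same for the moment, N m; "opening": finger opening in m; "gripper_force": force on a finger pad.
Only numpy, scipy, OpenCV 4.12 (cv2) and the standard library are available. Lean on these libraries where they do the work, as an engineer would, in place of code of your own. Each camera call takes 0.05 s, during which the arm holds its last target. There are 200 camera calls.

### The job

Push the three black specimen pucks across the white tray with the fingertips, through the gate and one at a time into the slot, until all three have dropped in; the order is free, but let each one drop before the next goes over. Slide them only, never lift them, and leave the forceps, the tape and the bottles where they are.

Things in the scene. Friction and masses are not known exactly. Their poses are not given: they have to be found in the camera images.
- tray: Fixed white tray with a raised level deck; origin on the worktop below the middle of the gate; +x points from the deck through the gate into the slot, +y left looking that way, z up. Deck top 65 mm above the origin, from x = -180 mm to 0, y = -135 to 135 mm; a rim 4 mm thick, 6 mm high on the front (-x) and sides; a blue fence 16 mm high, 8 mm thick along its far edge (x = 0 to 8 mm), open only at the gate
- gate (a point): Middle of the gate in the blue fence, at deck height, on the edge where the deck ends (x = 0) and the slot begins; axes as the tray's. The gate is 42 mm wide (21 mm to either side in y) between two round metal posts 8 mm thick, 20 mm high. A puck whose centre passes this edge tips over it and drops into the slot
- slot (a point): Middle of the slot's mouth at deck height, 26 mm beyond the gate point in the tray's x: an open-topped well with clear walls, 52 mm long in x, 42 mm wide in y, its floor 61 mm below the deck; the walls stand 16 mm above the deck. It holds all three pucks, in any attitude
- puck_1_center (a point): Centre (half-way up) of loose black round specimen puck 1 with a small steel inlay on top: 30 mm diameter, 12 mm thick, 25 g or so, lying flat on the deck with its centre 6 mm above it; free to slide. The three pucks are alike
- puck_2_center (a point): Centre (half-way up) of loose black round specimen puck 2 with a small steel inlay on top: 30 mm diameter, 12 mm thick, 25 g or so, lying flat on the deck with its centre 6 mm above it; free to slide. The three pucks are alike
- puck_3_center (a point): Centre (half-way up) of loose black round specimen puck 3 with a small steel inlay on top: 30 mm diameter, 12 mm thick, 25 g or so, lying flat on the deck with its centre 6 mm above it; free to slide. The three pucks are alike
- forceps: Bystander: steel forceps 133 mm long, 14 mm wide, 10 mm high lying along the tray's left (+y) edge on the deck; origin under the middle
- dropper: Bystander: white dropper bottle with a red cap, 27 mm diameter, 85 mm tall, standing on the worktop left of the tray; origin under its centre
- tape: Bystander: roll of beige tape, 76 mm diameter, 19 mm high, lying on the worktop left of the tray; origin under its centre
- reagent: Bystander: bottle of red liquid with a blue cap, 56 mm diameter, 104 mm tall, standing on the worktop right of the tray; origin under its centre
Mind the look-alikes: they are no part of the job. What is shaped like the part that bears puck_1_center but red is not meant.

How it is judged:
On the way, in this order (a step that is already met when the one before it is completed fails the run):
1. a first puck lies in the slot (((x of puck_1_center in the frame of tray between 0.002 and 0.052 m and y of puck_1_center in the frame of tray between -0.022 and 0.022 m and z of puck_1_center in the frame of tray below 0.055 m) or (x of puck_2_center in the frame of tray between 0.002 and 0.052 m and y of puck_2_center in the frame of tray between -0.022 and 0.022 m and z of puck_2_center in the frame of tray below 0.055 m) or (x of puck_3_center in the frame of tray between 0.002 and 0.052 m and y of puck_3_center in the frame of tray between -0.022 and 0.022 m and z of puck_3_center in the frame of tray below 0.055 m))), for 0.2 s.
2. then a second puck lies in the slot as well ((((x of puck_1_center in the frame of tray between 0.002 and 0.052 m and y of puck_1_center in the frame of tray between -0.022 and 0.022 m and z of puck_1_center in the frame of tray below 0.055 m) and (x of puck_2_center in the frame of tray between 0.002 and 0.052 m and y of puck_2_center in the frame of tray between -0.022 and 0.022 m and z of puck_2_center in the frame of tray below 0.055 m)) or ((x of puck_1_center in the frame of tray between 0.002 and 0.052 m and y of puck_1_center in the frame of tray between -0.022 and 0.022 m and z of puck_1_center in the frame of tray below 0.055 m) and (x of puck_3_center in the frame of tray between 0.002 and 0.052 m and y of puck_3_center in the frame of tray between -0.022 and 0.022 m and z of puck_3_center in the frame of tray below 0.055 m)) or ((x of puck_2_center in the frame of tray between 0.002 and 0.052 m and y of puck_2_center in the frame of tray between -0.022 and 0.022 m and z of puck_2_center in the frame of tray below 0.055 m) and (x of puck_3_center in the frame of tray between 0.002 and 0.052 m and y of puck_3_center in the frame of tray between -0.022 and 0.022 m and z of puck_3_center in the frame of tray below 0.055 m)))), for 0.2 s.
3. then the third puck lies in the slot as well (x of puck_1_center in the frame of tray between 0.002 and 0.052 m and y of puck_1_center in the frame of tray between -0.022 and 0.022 m and z of each of puck_1_center, puck_2_center, puck_3_center in the frame of tray below 0.055 m and x of puck_2_center in the frame of tray between 0.002 and 0.052 m and y of puck_2_center in the frame of tray between -0.022 and 0.022 m and x of puck_3_center in the frame of tray between 0.002 and 0.052 m and y of puck_3_center in the frame of tray between -0.022 and 0.022 m), for 0.2 s.
At the end, for the whole second after the job is handed in: All three pucks lie at rest in the slot behind the gate, in any attitude, their centres at least 10 mm below the deck, having dropped in one after another; the forceps, dropper bottle, tape and reagent bottle are within 25 mm of where they started (all of step 3 and linear speed of each of puck_1, puck_2, puck_3 below 0.02 m/s and distance of each of forceps, dropper, tape, reagent from where it was at the start of the episode below 0.025 m); the robot touches nothing.
It fails at once if a puck was lifted (centre more than 20 mm above the deck) (z of any of puck_1_center, puck_2_center, puck_3_center in the frame of tray above 0.085 m).
It fails at once if a bystander (forceps, dropper bottle, tape, reagent bottle) was moved more than 25 mm or knocked over (distance of any of forceps, dropper, tape, reagent from where it was at the start of the episode above 0.025 m or angle between any of dropper, reagent's own z axis and vertical above 0.6 rad).
It also fails if it takes over 51 s, if anything falls off the work surface, if the arm or the gripper's body presses on something with over 40 N, if the wrist force passes 120 N, or if a joint passes its speed limit or range.

## Working session

There is one attempt and no reset: what is moved stays moved. The work goes in short steps, Python scripts to look and compute and a tool call to move; the robot and the scene stay as the last step left them, time stands still between calls to the robot, and variables do not carry over. Pictures are saved under pics/ and viewed, at most 10 in all, crops included, and the job is handed in when it is done.

Besides the shell and the picture viewer there is one more tool, called by a JSON object that holds its "name" and its "arguments". play_rows: Moves the arm, as the interface text tells. Shifts and turns lie within -1 to 1; 1 stands for 25 cm of shift or 60 degrees of turn. Its arguments: {"type":"object","properties":{"slide":{"type":"array"},"twist":{"type":"array"},"fingers":{"type":"number"},"force":{"type":"number"}},"required":["slide","twist"]}

```bash
mkdir -p pics
python3 - <<'E'
from plant import robot,cams
import cv2,numpy as np
s=robot.read_state();print({k:np.round(v,3).tolist() for k,v in s.items()})
for n in ("top","scene"):
    p,d=cams.read_camera(n);c=cams.get_calibration(n)
    cv2.imwrite(f"pics/{n}0.png",p[:,:,::-1]);np.savez(f"{n}0.npz",p=p,d=d,K=[c[k] for k in("fx","fy","cx","cy")],T=c["world_from_camera"])
    print(n,[round(c[k],1) for k in("fx","fy","cx","cy")],np.round(c["world_from_camera"],3).tolist())
E
```

```text
{'t': 0.0, 'q': [-1.432, 0.131, 1.489, 0.0, 1.523, -0.085], 'dq': [-0.001, -0.001, -0.0, 0.002, -0.001, 0.001], 'joint_torque': [0.002, -55.983, -49.177, 0.077, 0.035, -0.0], 'tool_pos': [0.133, -0.584, 0.218], 'orientation': [-3.12, -0.351, 0.0], 'force': [0.167, -0.744, 0.174], 'wrist_torque': [0.04, -0.013, -0.005], 'gripper_force': 0.0, 'opening': 0.093}
top [563.7, 563.7, 312.8, 244.7] [[-0.0, -0.975, 0.224, 0.304], [-1.0, -0.001, -0.004, 0.126], [0.004, -0.224, -0.975, 0.955], [0.0, 0.0, 0.0, 1.0]]
scene [456.5, 456.5, 315.9, 241.4] [[-0.447, -0.517, 0.73, -0.14], [-0.895, 0.245, -0.374, 0.462], [0.015, -0.82, -0.572, 0.567], [0.0, 0.0, 0.0, 1.0]]
```

View pics/top0.png

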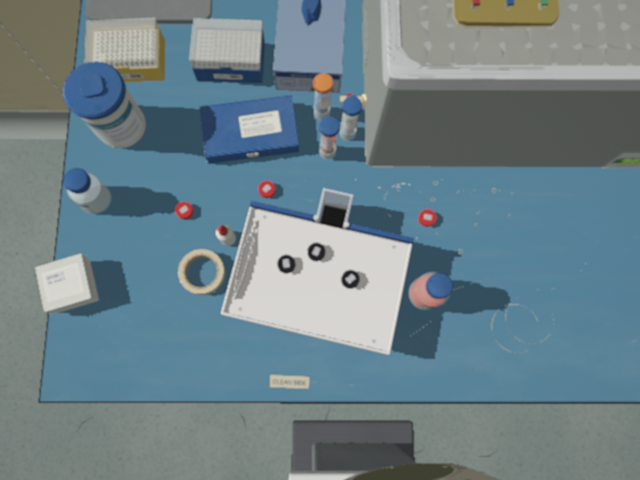

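View pics/scene0.png

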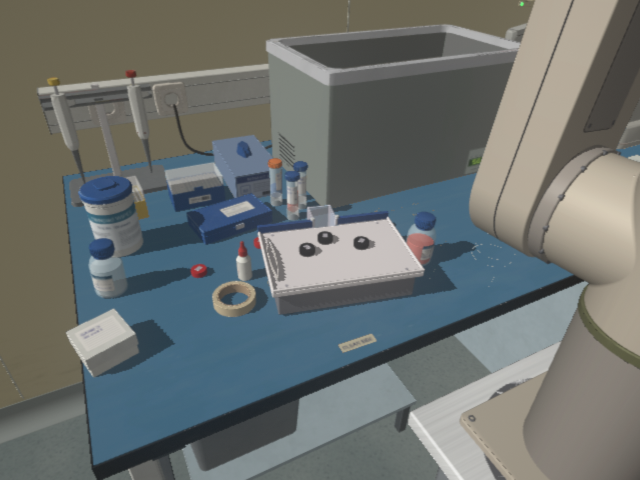

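Top view: white deck with corners near (253,206), (411,240), (390,353), (222,315), and the gate and slot near (333,222). The pucks are at (287,264), (317,252) and (351,279), and the red look-alikes lie on the worktop. The scene view agrees. The forceps run along the left edge.

```bash
cat > h.py <<'E'
import numpy as np,cv2
def load(n):
    z=np.load(n+"0.npz");return z["p"],z["d"],z["K"],z["T"]
def world(d,K,T):
    v,u=np.mgrid[:480,:640]
    P=np.stack([(u-K[2])/K[0]*d,(v-K[3])/K[1]*d,d],-1)
    return P@T[:3,:3].T+T[:3,3]
def plane(uv,z,K,T):
    uv=np.atleast_2d(uv);r=np.c_[(uv[:,0]-K[2])/K[0],(uv[:,1]-K[3])/K[1],np.ones(len(uv))]@T[:3,:3].T
    return T[:3,3]+r*((z-T[2,3])/r[:,2])[:,None]
E
python3 - <<'E'
from h import *
for n,box in (("top",(200,440,190,370)),("scene",(250,430,205,300))):
    p,d,K,T=load(n);W=world(d,K,T);hsv=cv2.cvtColor(p,cv2.COLOR_RGB2HSV)
    m=np.zeros((480,640),bool);m[box[2]:box[3],box[0]:box[1]]=1
    m&=d>0
    white=m&(hsv[...,1]<40)&(hsv[...,2]>140)&(abs(W[...,2]-.065)<.012)
    c,l,st,_=cv2.connectedComponentsWithStats(white.astype(np.uint8));k=1+st[1:,4].argmax()
    print(n,"deck z",np.median(W[l==k][:,2]))
    cn=cv2.findContours((l==k).astype(np.uint8),0,1)[0][0]
    r=cv2.minAreaRect((W[l==k][:,:2]*1000).astype(np.float32));print("rect",r)
    hull=cv2.fillConvexPoly(np.zeros((480,640),np.uint8),cv2.convexHull(np.concatenate([cn]) if len(cn) else cn),1)>0
    dark=m&(hsv[...,2]<60)
    c,l2,st,ce=cv2.connectedComponentsWithStats(dark.astype(np.uint8))
    for i in range(1,c):
        if st[i,4]>25:
            zz=W[l2==i];print(st[i],ce[i].round(1),"medW",np.median(zz,0).round(4), "bbox ctr on .071",plane(np.array([st[i,0]+(st[i,2]-1)/2,st[i,1]+(st[i,3]-1)/2]),.071,K,T).round(4), "ztop",np.percentile(zz[:,2],80).round(4))
    blue=m&(hsv[...,0]>100)&(hsv[...,0]<125)&(hsv[...,1]>150)&(W[...,2]>.068)&(W[...,2]<.1)
    q=W[blue];print("fence",len(q),q.mean(0).round(4) if len(q) else 0)
    if len(q): print(cv2.fitLine(q[:,:2].astype(np.float32),cv2.DIST_HUBER,0,.01,.01).ravel(),cv2.minAreaRect((q[:,:2]*1000).astype(np.float32)))
p=load("top")[0][185:330,205:425,::-1];cv2.imwrite("pics/topcrop.png",cv2.resize(p,None,fx=3.6,fy=3.6,interpolation=cv2.INTER_CUBIC))
E
```

```text
top deck z 0.06479949561283793
rect ((453.5595703125, 115.17374420166016), (270.41326904296875, 181.24928283691406), 76.59504699707031)
[321 206  25  22 383] [332.8 216.1] medW [0.5741 0.0865 0.0038] bbox ctr on .071 [[0.5542 0.0892 0.071 ]] ztop 0.0053
[309 244  15  16 114] [316.4 252.2] medW [0.4921 0.1155 0.0769] bbox ctr on .071 [[0.4959 0.117  0.071 ]] ztop 0.078
[279 256  16  16 112] [286.6 264.2] medW [0.4736 0.163  0.0766] bbox ctr on .071 [[0.4763 0.1641 0.071 ]] ztop 0.0783
[343 271  16  17 106] [350.5 279.4] medW [0.4485 0.0622 0.0766] bbox ctr on .071 [[0.4513 0.0623 0.071 ]] ztop 0.0779
fence 426 [0.5408 0.0878 0.0805]
[0.23032504 0.9731138  0.5381599  0.07593676] ((526.4335327148438, 62.436134338378906), (325.8907775878906, 69.35829162597656), 62.14635467529297)
scene deck z 0.06541208424978379
rect ((477.7509765625, 109.54219055175781), (270.25347900390625, 236.36672973632812), 76.95649719238281)
[322 237  10   6  30] [327.2 240.2] medW [0.4826 0.1184 0.0733] bbox ctr on .071 [[0.4888 0.1165 0.071 ]] ztop 0.0758
[303 249  11   6  37] [308.8 252.3] medW [0.4627 0.166  0.0736] bbox ctr on .071 [[0.469  0.1653 0.071 ]] ztop 0.0763
fence 0 0
```

View pics/topcrop.png

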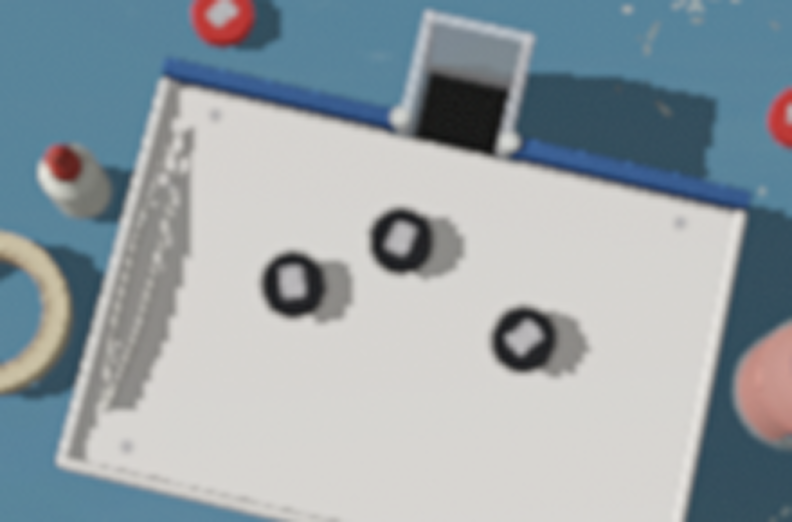

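{"name": "play_rows", "arguments": {"slide": [[0.125, -0.135, 0], [0.125, -0.135, 0], [0.125, -0.135, 0], [0.125, -0.135, 0], [0.125, -0.135, 0], [0.125, -0.135, 0], [0.125, -0.135, 0], [0.125, -0.135, 0]], "twist": [[0, 0, 0.0544], [0, 0, 0.0544], [0, 0, 0.0544], [0, 0, 0.0544], [0, 0, 0.0544], [0, 0, 0.0544], [0, 0, 0.0544], [0, 0, 0.0544]], "fingers": 0.527}}

```text
t: 0.9
tool_pos: [0.3753, -0.3097, 0.2185]
orientation: [3.12, -0.368, -0.0]
force: [-0.6, -0.9, 0.3]
opening: 0.0337
gripper_force: 0.0
```

{"name": "play_rows", "arguments": {"slide": [[-0.016, -0.17, 0], [-0.016, -0.17, 0], [-0.016, -0.17, 0], [-0.016, -0.17, 0], [-0.016, -0.17, 0], [-0.016, -0.17, 0], [-0.016, -0.17, 0], [-0.016, -0.17, 0]], "twist": [[0, 0, 0], [0, 0, 0], [0, 0, 0], [0, 0, 0], [0, 0, 0], [0, 0, 0], [0, 0, 0], [0, 0, 0]]}}

```text
t: 1.7
tool_pos: [0.4211, 0.0286, 0.2185]
orientation: [3.12, -0.364, 0.0]
force: [0.9, -0.4, 1.1]
opening: 0.0222
gripper_force: 0.0
```

{"name": "play_rows", "arguments": {"slide": [[-0.016, -0.13, 0], [-0.016, -0.1, 0], [0, -0.06, 0], [0, -0.03, 0], [0, 0, 0], [0, 0, 0], [0, 0, 0], [0, 0, 0]], "twist": [[0, 0, 0], [0, 0, 0], [0, 0, 0], [0, 0, 0], [0, 0, 0], [0, 0, 0], [0, 0, 0], [0, 0, 0]]}}

```text
t: 2.5
tool_pos: [0.4321, 0.1059, 0.2187]
orientation: [3.12, -0.365, 0.0]
force: [-0.7, 0.8, 0.0]
opening: 0.0218
gripper_force: 0.0
```

Run:
```python
from plant import robot,cams
import cv2,numpy as np
s=robot.read_state();print({k:np.round(s[k],4).tolist() for k in("t","tool_pos","orientation","opening")})
c=cams.get_calibration("wrist");p,d=cams.read_camera("wrist")
cv2.imwrite("pics/wrist0.png",p[:,:,::-1]);np.savez("wrist0.npz",p=p,d=d,K=[c[k] for k in("fx","fy","cx","cy")],T=c["world_from_camera"])
print([c[k] for k in("fx","fy","cx","cy")],np.round(c["world_from_camera"],3).tolist())
```

```text
{'t': 2.5, 'tool_pos': [0.4321, 0.1059, 0.2187], 'orientation': [3.1202, -0.3655, 0.0001], 'opening': 0.0218}
[371.64829954431775, 371.64829954431775, 319.2983424959434, 236.67820928646245] [[-0.23, -0.931, -0.285, 0.514], [-0.973, 0.22, 0.068, 0.086], [-0.001, 0.293, -0.956, 0.385], [0.0, 0.0, 0.0, 1.0]]
```

View pics/wrist0.png

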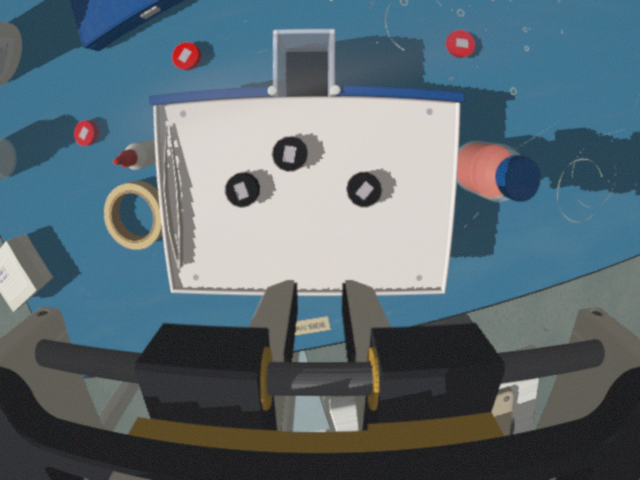

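Wrist view: gate posts at (273,90) and (335,90). The pucks are at (290,154), (243,189) and (364,189), and the fence is level in the picture. The fingers are about 22 mm apart.

```bash
cat >> h.py <<'E'
def fplane(uv,z,K,T):
    uv=np.atleast_2d(uv).astype(float);a=(uv-K[2:])/K[:2];r=np.linalg.norm(a,axis=1)
    v=np.c_[a*(np.sin(r)/r)[:,None],np.cos(r)]@T[:3,:3].T
    return T[:3,3]+v*((z-T[2,3])/v[:,2])[:,None]
def blobs(p,box,thr=60):
    g=p.max(-1);m=np.zeros(g.shape,np.uint8);m[box[2]:box[3],box[0]:box[1]]=(g[box[2]:box[3],box[0]:box[1]]<thr)
    out=[]
    for c in cv2.findContours(m,0,1)[0]:
        if cv2.contourArea(c)>60: (x,y),r=cv2.minEnclosingCircle(c);out.append((x,y,r))
    return np.array(out)
E
python3 - <<'E'
from h import *
p,d,K,T=load("wrist")
b=blobs(p,(180,440,110,280));print(b.round(1))
tt=load("top");bt=blobs(tt[0],(270,380,238,300));pt=plane(bt[:,:2],.0745,*tt[2:])
a=np.deg2rad(-13.3)
posts=fplane([[273,90],[335,90]],.083,K,T);pw=posts.mean(0)
tp=plane([[316.1,217.8],[346.1,224.4]],.083,*tt[2:])
cor=fplane([[163,101.5],[459,100]],.066,K,T);mid=cor.mean(0)
dv=cor[0]-cor[1];pv=posts[0]-posts[1]
print("yaw fence,posts,topposts",*[np.rad2deg(np.arctan2(-v[0],v[1])) for v in(dv,pv,tp[0]-tp[1])],"len",np.linalg.norm(dv),np.linalg.norm(pv))
print("posts mid wrist",pw.round(4),"top",tp.mean(0).round(4),"cornermid",mid.round(4))
# left/right rim inner edges & front rim on deck
fr=fplane([[173,292],[444,292]],.071,K,T);print("front",fr.round(4))
X=np.array([np.cos(a),np.sin(a)]);Y=np.array([-X[1],X[0]]);G=pw[:2]-.004*X
print("G",G)
f=lambda P:np.c_[(P[:,:2]-G)@X,(P[:,:2]-G)@Y].round(4)
print("pucks wrist",f(fplane(b[:,:2],.0745,K,T)).tolist(),"\npucks top",f(pt).tolist(),"\nfront",f(fr).tolist(),"corners",f(cor).tolist())
# two-view height: triangulate pucks from wrist and top rays
for q in b:
    w=fplane(q[:2],.0745,K,T)[0];j=np.argmin(np.linalg.norm(pt-w,axis=1))
    hs=np.arange(.05,.1,.0005);e=[np.linalg.norm(fplane(q[:2],h,K,T)-plane(bt[j,:2],h,*tt[2:])) for h in hs];print("h",hs[np.argmin(e)],min(e))
E
```

```text
[[364.  189.1  16.6]
 [242.5 189.1  16.8]
 [289.7 153.   16.8]]
yaw fence,posts,topposts -13.343705226309767 -13.9288476955804 -12.792341308448206 len 0.2625340184255794 0.049507348919667946
posts mid wrist [0.5458 0.0918 0.083 ] top [0.5432 0.0929 0.083 ] cornermid [0.5434 0.0882 0.066 ]
front [[0.398  0.2627 0.071 ]
 [0.3378 0.0039 0.071 ]]
G [0.54194052 0.09271174]
pucks wrist [[-0.0787, -0.0502], [-0.0783, 0.0536], [-0.0482, 0.0124]] 
pucks top [[-0.0816, -0.05], [-0.0813, 0.0544], [-0.0513, 0.0123]] 
front [[-0.1792, 0.1323], [-0.1782, -0.1334]] corners [[0.0026, 0.1272], [0.0024, -0.1353]]
h 0.06650000000000002 0.0009026943583456337
h 0.06600000000000002 0.00029733172738603147
h 0.06400000000000002 0.0005195629925324515
```

{"name": "play_rows", "arguments": {"slide": [[0.055, -0.038, 0.03], [0.055, -0.037, 0.07], [0, 0, 0.13], [0, 0, 0.15], [0, 0, 0.12], [0, 0, 0.065], [0, 0, 0.03], [0, 0, 0]], "twist": [[0, 0, 0], [0, 0, 0], [0, 0, 0], [0, 0, 0], [0, 0, 0], [0, 0, 0], [0, 0, 0], [0, 0, 0]]}}

```text
t: 3.35
tool_pos: [0.4625, 0.1181, 0.0691]
orientation: [3.12, -0.364, -0.003]
force: [-0.8, -1.1, -0.3]
opening: 0.0218
gripper_force: 0.0
```

{"name": "play_rows", "arguments": {"slide": [[0.03, 0, 0], [0.03, 0, 0], [0.035, 0, 0], [0.04, 0.004, 0], [0.04, 0.006, 0], [0.04, 0.007, 0], [0.035, 0.007, 0], [0.03, 0, 0]], "twist": [[0, 0, 0], [0, 0, 0], [0, 0, 0], [0, 0, 0], [0, 0, 0], [0, 0, 0], [0, 0, 0], [0, 0, 0]]}}

```text
t: 4.15
tool_pos: [0.5306, 0.0961, 0.0698]
orientation: [3.12, -0.364, -0.0]
force: [0.7, 0.1, -0.1]
opening: 0.0217
gripper_force: 0.0
```

```bash
cat >> h.py <<'E'
X=np.array([.9732,-.23]);Y=np.array([.23,.9732]);G=np.array([.5415,.0932])
def tray(P): P=np.atleast_2d(P)[:,:2]-G;return np.c_[P@X,P@Y].round(4).tolist()
def look(name):
    from plant import robot,cams
    s=robot.read_state();print(round(s["t"],2),"tcp",tray(s["tool_pos"]),s["tool_pos"].round(4) if hasattr(s["tool_pos"],"round") else s["tool_pos"],np.round(s["force"],1))
    c=cams.get_calibration("wrist");p,d=cams.read_camera("wrist");K=np.array([c[k] for k in("fx","fy","cx","cy")])
    b=blobs(p,(100,520,20,250))
    for q in b: print(q.round(1),tray(fplane(q[:2],.0745,K,c["world_from_camera"])))
    cv2.imwrite(f"pics/{name}.png",p[:,:,::-1])
E
python3 -c "from h import *;look('w1')"
```

```text
4.15 tcp [[-0.0113, 0.0003]] [0.5306 0.0961 0.0698] [ 0.7  0.1 -0.1]
[320.  211.7  47.9] [[0.035, 0.0001]]
```

View pics/w1.png

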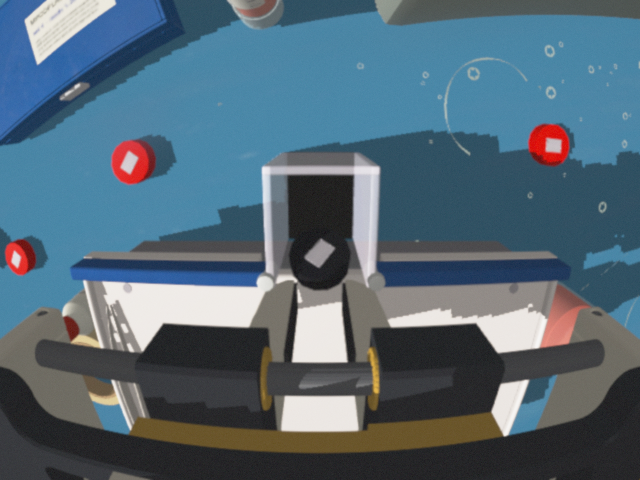

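Puck A is centred between the posts at (265,283) and (376,283), and is just at the edge. I'll nudge it 2 mm and close the fingers, which pushes it further out of the cradle.

{"name": "play_rows", "arguments": {"slide": [[0.004, 0, 0], [0.004, 0, 0], [0, 0, 0], [0, 0, 0], [0, 0, 0], [0, 0, 0], [0, 0, 0], [0, 0, 0]], "twist": [[0, 0, 0], [0, 0, 0], [0, 0, 0], [0, 0, 0], [0, 0, 0], [0, 0, 0], [0, 0, 0], [0, 0, 0]], "fingers": 0.9}}

```text
t: 5.0
tool_pos: [0.5318, 0.0962, 0.0699]
orientation: [-3.12, 0.363, -0.0]
force: [0.5, -0.4, -0.1]
opening: 0.0047
gripper_force: 0.0
```

```bash
python3 -c "
from h import *;look('w2')
p=cv2.imread('pics/w2.png');cv2.imwrite('pics/w2c.png',cv2.resize(p[140:300,220:420],None,fx=2,fy=2))"
```

```text
5.0 tcp [[-0.0101, 0.0007]] [0.5318 0.0962 0.0699] [ 0.5 -0.4 -0.1]
[320.5 208.5  43.1] [[0.0376, 0.0003]]
```

View pics/w2c.png

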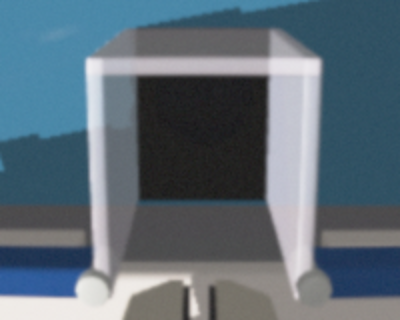

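Puck A has left the deck and dropped into the slot. Next is B, at about (-80, 54).

{"name": "play_rows", "arguments": {"slide": [[0, 0, -0.08], [-0.06, -0.02, -0.08], [-0.11, -0.06, 0], [-0.12, -0.07, 0], [-0.09, -0.06, 0], [-0.04, -0.003, 0.06], [0, 0, 0.07], [0, 0, 0.03]], "twist": [[0, 0, 0], [0, 0, 0], [0, 0, 0], [0, 0, 0], [0, 0, 0], [0, 0, 0], [0, 0, 0], [0, 0, 0]], "fingers": 0.527}}

```text
t: 5.85
tool_pos: [0.4407, 0.1721, 0.0685]
orientation: [3.12, -0.362, -0.003]
force: [-0.2, -0.8, 0.2]
opening: 0.022
gripper_force: 0.0
```

```bash
python3 -c "
from h import *;look('w3')
p=cv2.imread('pics/w3.png')[0:140,220:420];cv2.imwrite('pics/w3c.png',cv2.resize(cv2.convertScaleAbs(p,alpha=2.5),None,fx=3,fy=3))"
```

```text
5.85 tcp [[-0.1163, 0.0536]] [0.4407 0.1721 0.0685] [-0.2 -0.8  0.2]
[511.  225.   25.3] [[-0.0751, -0.0403]]
[318.9 228.7  32.9] [[-0.0775, 0.054]]
```

{"name": "play_rows", "arguments": {"slide": [[0.04, 0, 0], [0.04, 0, 0], [0.033, 0, 0], [0.026, 0.028, 0], [0.026, 0.028, 0], [0.026, 0.028, 0], [0.026, 0.028, 0], [0.026, 0.028, 0]], "twist": [[0, 0, 0], [0, 0, 0], [0, 0, 0], [0, 0, 0], [0, 0, 0], [0, 0, 0], [0, 0, 0], [0, 0, 0]], "fingers": 0.44}}

```text
t: 6.7
tool_pos: [0.4933, 0.1232, 0.0699]
orientation: [3.12, -0.364, -0.0]
force: [-0.1, -0.1, 0.2]
opening: 0.0261
gripper_force: 0.2
```

```bash
python3 -c "
from h import *;look('w4')"
```

```text
6.7 tcp [[-0.0538, 0.0181]] [0.4933 0.1232 0.0699] [-0.1 -0.1  0.2]
[319.5 249.   22.5] [[-0.0252, 0.0181]]
[348.6 132.6  51.2] [[0.0276, 0.0056]]
```

{"name": "play_rows", "arguments": {"slide": [[0.02, 0.025, 0], [0.02, 0.025, 0], [0.02, 0.022, 0], [0.025, 0, 0], [0.03, 0, 0], [0.03, 0, 0], [0.02, 0, 0], [0.007, 0, 0]], "twist": [[0, 0, 0], [0, 0, 0], [0, 0, 0], [0, 0, 0], [0, 0, 0], [0, 0, 0], [0, 0, 0], [0, 0, 0]]}}

```text
t: 7.55
tool_pos: [0.5314, 0.0967, 0.0699]
orientation: [-3.12, 0.363, -0.0]
force: [-0.5, 0.1, 0.1]
opening: 0.0261
gripper_force: 0.0
```

{"name": "play_rows", "arguments": {"slide": [[0, 0, 0], [0, 0, 0], [0, 0, 0], [0, 0, 0], [0, 0, 0], [0, 0, 0], [0, 0, 0], [0, 0, 0]], "twist": [[0, 0, 0], [0, 0, 0], [0, 0, 0], [0, 0, 0], [0, 0, 0], [0, 0, 0], [0, 0, 0], [0, 0, 0]], "fingers": 0.95}}

```text
t: 8.35
tool_pos: [0.5307, 0.0966, 0.0699]
orientation: [-3.12, 0.364, -0.0]
force: [0.7, -0.4, -0.5]
opening: 0.0024
gripper_force: 0.0
```

```bash
python3 -c "
from h import *;look('w5')
p=cv2.imread('pics/w5.png')[120:320,200:440];cv2.imwrite('pics/w5c.png',cv2.resize(cv2.convertScaleAbs(p,alpha=2),None,fx=2.5,fy=2.5))"
```

```text
8.35 tcp [[-0.0113, 0.0008]] [0.5307 0.0966 0.0699] [ 0.7 -0.4 -0.5]
[321.  206.   43.9] [[0.0375, 0.0003]]
```

View pics/w5c.png

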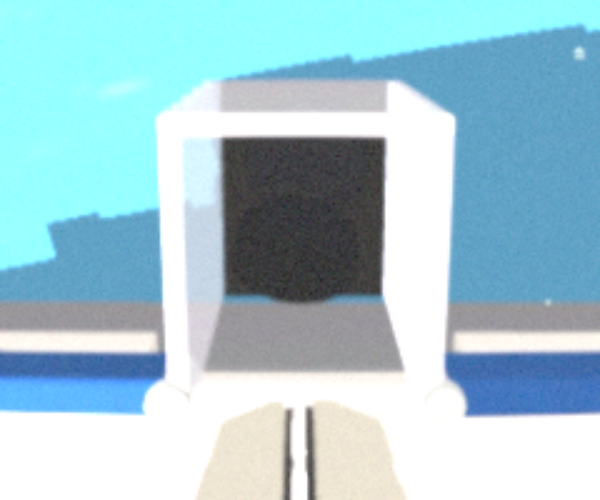

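Puck B lies in the well: its dark disc, inlay down, is faintly visible at crop (305,250). Next is C.

{"name": "play_rows", "arguments": {"slide": [[0, 0, -0.08], [-0.06, 0.02, -0.08], [-0.11, 0.06, 0], [-0.12, 0.066, 0], [-0.09, 0.06, 0], [-0.04, 0, 0.06], [0, 0, 0.07], [0, 0, 0.03]], "twist": [[0, 0, 0], [0, 0, 0], [0, 0, 0], [0, 0, 0], [0, 0, 0], [0, 0, 0], [0, 0, 0], [0, 0, 0]], "fingers": 0.44}}

```text
t: 9.2
tool_pos: [0.4156, 0.0706, 0.0687]
orientation: [3.12, -0.363, -0.002]
force: [-0.1, 0.1, -0.0]
opening: 0.0258
gripper_force: 0.0
```

```bash
python3 -c "
from h import *;look('w6')"
```

```text
9.2 tcp [[-0.1173, -0.0509]] [0.4156 0.0706 0.0687] [-0.1  0.1 -0. ]
[319.5 227.2  33.1] [[-0.0779, -0.0509]]
[226.   38.5  28. ] [[0.0072, -0.0104]]
```

{"name": "play_rows", "arguments": {"slide": [[0.04, 0, 0], [0.04, 0, 0], [0.036, 0, 0], [0.026, -0.026, 0], [0.026, -0.026, 0], [0.026, -0.026, 0], [0.026, -0.026, 0], [0.026, -0.026, 0]], "twist": [[0, 0, 0], [0, 0, 0], [0, 0, 0], [0, 0, 0], [0, 0, 0], [0, 0, 0], [0, 0, 0], [0, 0, 0]]}}

```text
t: 10.05
tool_pos: [0.4845, 0.0888, 0.0698]
orientation: [3.121, -0.363, -0.0]
force: [-1.2, -0.1, 0.3]
opening: 0.0258
gripper_force: 0.2
```

```bash
python3 -c "
from h import *;look('w7')"
```

```text
10.05 tcp [[-0.0544, -0.0174]] [0.4845 0.0888 0.0698] [-1.2 -0.1  0.3]
[320. 249.  22.] [[-0.0258, -0.0175]]
[292.5 131.5  51.3] [[0.0274, -0.0056]]
```

{"name": "play_rows", "arguments": {"slide": [[0.02, -0.025, 0], [0.02, -0.025, 0], [0.02, -0.022, 0], [0.025, 0, 0], [0.03, 0, 0], [0.03, 0, 0], [0.022, 0, 0], [0.007, 0, 0]], "twist": [[0, 0, 0], [0, 0, 0], [0, 0, 0], [0, 0, 0], [0, 0, 0], [0, 0, 0], [0, 0, 0], [0, 0, 0]]}}

```text
t: 10.9
tool_pos: [0.5311, 0.0953, 0.07]
orientation: [-3.12, 0.364, -0.0]
force: [-3.8, 1.3, 4.1]
opening: 0.0259
gripper_force: 2.2
```

{"name": "play_rows", "arguments": {"slide": [[0, 0, 0], [0, 0, 0], [0, 0, 0], [0, 0, 0], [0, 0, 0], [0, 0, 0], [0, 0, 0], [0, 0, 0]], "twist": [[0, 0, 0], [0, 0, 0], [0, 0, 0], [0, 0, 0], [0, 0, 0], [0, 0, 0], [0, 0, 0], [0, 0, 0]], "fingers": 0.95}}

```text
t: 11.7
tool_pos: [0.5304, 0.0957, 0.0699]
orientation: [3.12, -0.363, 0.0]
force: [-0.7, 1.0, -0.1]
opening: 0.0023
gripper_force: 0.0
```

{"name": "play_rows", "arguments": {"slide": [[0, 0, -0.05], [0, 0, -0.1], [-0.05, 0, -0.1], [-0.05, 0, -0.05], [0, 0, 0], [0, 0, 0], [0, 0, 0], [0, 0, 0]], "twist": [[0, 0, 0], [0, 0, 0], [0, 0, 0], [0, 0, 0], [0, 0, 0], [0, 0, 0], [0, 0, 0], [0, 0, 0]]}}

```text
t: 12.5
tool_pos: [0.5058, 0.1012, 0.1438]
orientation: [3.12, -0.364, -0.003]
force: [-0.9, -0.2, -0.9]
opening: 0.0021
gripper_force: 0.0
```

```bash
python3 -c "
from h import *;look('w8')
p=cv2.imread('pics/w8.png');cv2.imwrite('pics/w8c.png',cv2.convertScaleAbs(p,alpha=1.6))"
```

```text
12.5 tcp [[-0.0366, -0.0004]] [0.5058 0.1012 0.1438] [-0.9 -0.2 -0.9]
[319.  151.1  38.5] [[0.0315, -0.0]]
```

View pics/w8c.png

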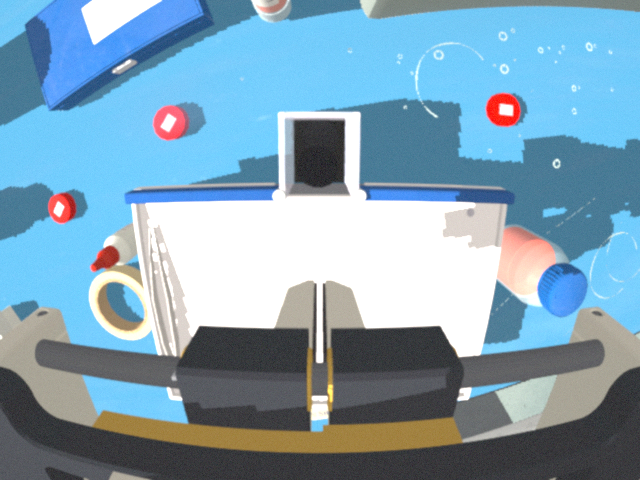

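The deck is empty and a dark disc sits in the slot at (319,155). The bystanders are where they were. I'll check the height in the slot, then hand in.

Run:
```python
from h import *
from plant import robot,cams
c=cams.get_calibration("wrist");p,d=cams.read_camera("wrist");K=np.array([c[k] for k in("fx","fy","cx","cy")]);T=c["world_from_camera"]
for v in range(125,185,8):
    z=[]
    for u in range(297,345,8):
        a=(np.array([u,v])-K[2:])/K[:2];r=np.linalg.norm(a);q=np.r_[a*np.sin(r)/r,np.cos(r)];P=T[:3,:3]@(q*d[v,u]/q[2])+T[:3,3];z.append(round(P[2],3))
    print(v,z)
```

```text
125 [np.float64(0.004), np.float64(0.004), np.float64(0.017), np.float64(0.017), np.float64(0.016), np.float64(0.005)]
133 [np.float64(0.004), np.float64(0.016), np.float64(0.015), np.float64(0.016), np.float64(0.016), np.float64(0.016)]
141 [np.float64(0.005), np.float64(0.017), np.float64(0.016), np.float64(0.015), np.float64(0.018), np.float64(0.017)]
149 [np.float64(0.005), np.float64(0.016), np.float64(0.037), np.float64(0.038), np.float64(0.016), np.float64(0.004)]
157 [np.float64(0.004), np.float64(0.042), np.float64(0.046), np.float64(0.045), np.float64(0.043), np.float64(0.004)]
165 [np.float64(0.004), np.float64(0.041), np.float64(0.041), np.float64(0.041), np.float64(0.041), np.float64(0.032)]
173 [np.float64(0.003), np.float64(0.038), np.float64(0.037), np.float64(0.038), np.float64(0.038), np.float64(0.005)]
181 [np.float64(0.005), np.float64(0.032), np.float64(0.033), np.float64(0.033), np.float64(0.033), np.float64(0.005)]
```

```bash
python3 -c "
from plant import robot
print(robot.close_job())"
```

```text
the job is handed in; nothing more can be done
None
```

I pushed all three pucks through the gate one at a time and handed the job in after about 12.6 s; the deck was empty, the pucks' highest measured point in the slot was about 46 mm (deck 65 mm), and the bystanders looked unmoved in the last picture, but no verdict was returned.

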